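# Load the spacer feeder and hold its ratchet lever at the fourth click

## Task

Load the bench feeder: lift the handle of its hinged tray so that all four brass spacers slide off into the hopper, then lower the tray back down onto its rest. After that, swing the sprung ratchet lever away from its rest stop by exactly four clicks, never past the fourth notch, and finish still holding the lever there with the gripper (it springs back if let go). Leave the solder reel, the tape roll and the bottle where they are.

Things in the scene. Friction and masses are not known exactly. Their poses are not given: they have to be found in the camera images.
- feeder: the metal bench feeder, fixed to the bench: a 250 x 270 x 8 mm base plate carrying tray, hopper and ratchet lever. Origin under the plate on the bench (plate spans -110..140 mm in x, -150..120 mm in y); x points away from the robot from the tray handle over the tray to the hopper, y to its left, z up. The hopper is on the left at the back, the lever on the right
- tray (a joint): tray angle in rad: 0 level on its rest, grows as the near (handle) end is lifted, stop at 1.35. It falls back under its own weight (0.25 kg) if let go. At about 1.1 rad the spacers slide off whatever their friction
- tray_hinge (a point): the middle of the tray's hinge axis (axis along the feeder's y), 86 mm above the bench. The tray floor, 134 mm long and 98 mm wide inside 22 mm walls, lies at this height and reaches from the near wall to 13 mm past the hinge, over the hopper; it has no wall on the hopper side
- tray_handle (a point): grasp point at the middle of the tray's handle, a black round rod of 14 mm diameter and 68 mm length with a 20 mm ball at its end, standing out level from the near wall of the tray toward the robot (along the feeder's -x at joint 0); 163 mm from the hinge axis along the tray and 8 mm above the tray floor plane. Free space of over 25 mm at both sides and below; can be pinched from above across the feeder's y and carried round the hinge in an arc, turning between the pads
- hopper (a point): centre of the hopper's inner floor, 12 mm above the bench; the hopper is an open steel bin, 102 mm (feeder x) by 116 mm (feeder y) inside, front wall (below the tray's edge) 66 mm above this floor, side walls 100 mm, back board 128 mm
- lever (a joint): lever angle in rad: 0 at its rest stop (arm along the feeder's -x), grows counter-clockwise seen from above (the knob first moves toward the feeder's -y); notches every 0.251 rad, so the fourth notch is at 1.005, with the tooth crests midway between notches; stop at 1.8. A return spring (5 to 7 N at the knob) drives it back to 0 when let go; each click adds and then takes away about 2 N at the knob
- lever_pivot (a point): the lever's upright pivot axis, beside the hopper, 50 mm above the bench
- lever_knob (a point): middle of the black upright knob at the end of the lever, 20 mm diameter, 55 mm tall (from 58 to 113 mm above the bench; this point at 88 mm), 110 mm from the pivot axis; the lever's flat arm, 18 mm wide and 8 mm thick, lies below it with its top at 58 mm. The 25-tooth steel wheel of 54 mm radius round the pivot clicks under a spring pawl
- spacer0_mid (a point): centre of a loose brass hexagonal spacer, 22 mm across corners and 16 mm high, 40 g, at first standing on the tray floor
- spacer1_mid (a point): centre of a loose brass hexagonal spacer, 22 mm across corners and 16 mm high, 40 g, at first standing on the tray floor
- spacer2_mid (a point): centre of a loose brass hexagonal spacer, 22 mm across corners and 16 mm high, 40 g, at first standing on the tray floor
- spacer3_mid (a point): centre of a loose brass hexagonal spacer, 22 mm across corners and 16 mm high, 40 g, at first standing on the tray floor
- solder_reel: small solder reel with blue flanges, 56 mm diameter, 36 mm high, standing on the bench; origin at the centre of its underside; a bystander
- label_tape: white tape roll, 52 mm diameter, 18 mm high, lying on the bench; origin at the centre of its underside; a bystander
- flux_bottle: small amber dropper bottle, 34 mm diameter, 96 mm tall, standing on the bench; origin at the centre of its underside; a bystander

How it is judged:
By the outcome, as a careful person would: the job done as asked, in the order asked, and still so for the second after the job is handed in, while the arm keeps its last pose, push and grip.
It also fails if it takes over 54 s, if anything falls off the work surface, if the arm or the gripper's body presses on something with over 40 N, if the wrist force passes 120 N, or if a joint passes its speed limit or range.

## Robot

A 6-joint arm with a two-finger parallel gripper is mounted at the origin on a cart in front of the work surface, level with it; the furniture and walls round the work are solid. World frame = base frame: x ahead of the robot, y to its left, z up, the work surface at z = 0. Lengths are in m, angles in rad, forces in N, time in s.
With the tool pointing down it reaches from about 0.35 to 0.775 m from the base axis. Payload 5.5 kg.
Tool frame: the origin (TCP) lies at the very end of the fingers, on their centre line; the grasp point (between the pads) lies 19 mm behind it; z points along the fingers, y is the line along which they close (so a half turn about z gives the same grasp; the last joint's range is limited). The gripper opens to 85 mm and grips with 20 to 120 N. Pads are 22 mm wide; open, the fingers measure 114 mm over their backs; the gripper's body (76 mm by 85 mm) begins 54 mm behind the grasp point. The pads swing forward as they close: fully open they stand 13 mm farther back than shut.
Start: joints at [1.081, 0.313, 0.046, 1.304, 0, 1.431], TCP at [0.197, 0.54, 0.231] pointing down, gripper open.
Joint ranges: [-2.76, 2.76], [-0.86, 1.69], [-1.03, 1.26], [-2.2, 2.34], [-1.47, 1.5], [-3.14, 3.14]. Speed limits (rad/s): [2.57, 2.57, 3.14, 3.14, 3.14, 3.14].

## Interface

Orientations are given as a unit quaternion [w, x, y, z].
In Python, from workcell import env gives the robot as it stands. The module is installed in compiled form; this text tells all that it offers.
- The arm moves only by the tool jog_arm, never from a script. Its arguments are lists of equal length, an entry for each row: "gripper": the opening, from 0 (shut) to 1 (fully open); "offset": the shift along the world's x, y, z in cm, a list of three; "twist": the turn about the world's z in degrees. In form: {"gripper": [gripper, ...], "offset": [[dx, dy, dz], ...], "twist": [twist, ...]}. A call has exactly 8 rows; each row is the pose to reach, as a shift and turn from the pose commanded when the call began; what a row does not reach only later rows make up. A row lasts 1/8 s, in which the tool goes at most 62.5 mm and 10.7 degrees, less where a joint would pass 70% of its speed; a pose out of reach is approached as far as the arm can. A call with a gripper value outside its range is refused whole. The fingers move at their own pace and stop on an object; "squeeze" is the grip in N (left out, the last holds). Time passes only in rows, so rows that repeat a pose let the fingers close, or fill a call up. It gives the time, the measured TCP pose, the force, the opening and the grip force at its end, in the units of the state.
- env.get_state(): the state, without advancing time (a new reading comes with each control period).
- env.read_camera(name): name is "scene" or "top" or "wrist"; returns a dict with "image" (420x560x3 uint8, red, green, blue), "z_map" (420x560 float32, m along the optical axis (not along the pixel's ray), 0 where there is no reading), "fovy" (degrees; the focal length in pixels is half the picture's height over the tangent of half this angle, whatever the lens; pixels are square), "cx", "cy" (the principal point, pixels), "distortion" ([k1, k2, p1, p2, k3] as OpenCV has them; the pictures are not rectified), "cam_to_world" (4x4, takes a point from camera to world coordinates). Camera axes: x right, y up, looking along -z (the intrinsics and any distortion apply to the point x, -y, -z); pixel columns grow to the right and rows downward; lengths in m; the calibration is good to about 2 mm. A picture is of the moment at which its call begins.
- env.hand_in(): hands the job in; it is judged then, once.
The state is a dict: "clock": time; "joint_pos": joint angles; "qvel": joint speeds; "tau": joint torques, N m; "tcp_pos": TCP position; "orientation": TCP orientation; "wrist_force": force on the tool from outside, world axes, zero at the start; "ft_torque": the same for the moment, N m; "finger_gap": finger opening in m; "grip_force": force on a finger pad.
Only numpy, scipy, OpenCV 4.12 (cv2) and the standard library are available. Lean on these libraries where they do the work, as an engineer would, in place of code of your own. Each camera call takes 0.05 s, during which the arm holds its last target. There are 200 camera calls.

## Working session

There is one attempt and no reset: what is moved stays moved. The work goes in short steps, Python scripts to look and compute and a tool call to move; the robot and the scene stay as the last step left them, time stands still between calls to the robot, and variables do not carry over. Pictures are saved under pics/ and viewed, at most 10 in all, crops included, and the job is handed in when it is done.

Besides the shell and the picture viewer there is one more tool, called after "Call:" as name([rows], argument=value, ...), one row to a line, values as JSON. jog_arm: Moves the arm, as the interface text tells. Its arguments: {"type":"object","properties":{"gripper":{"type":"array"},"offset":{"type":"array"},"twist":{"type":"array"},"squeeze":{"type":"number"}},"required":["gripper","offset","twist"]}

```bash
mkdir -p pics
cat > h.py <<'E'
import numpy as np,cv2
from workcell import env
def cam(n,save=None):
    d=env.read_camera(n)
    if save: cv2.imwrite('pics/'+save,d['image'][:,:,::-1])
    return d
def cloud(d):
    H,W=d['z_map'].shape; f=H/2/np.tan(np.radians(d['fovy'])/2)
    K=np.array([[f,0,d['cx']],[0,f,d['cy']],[0,0,1.]])
    u,v=np.meshgrid(np.arange(W),np.arange(H))
    p=cv2.undistortPoints(np.stack([u,v],-1).reshape(-1,1,2).astype(np.float64),K,np.array(d['distortion'],float)).reshape(H,W,2)
    z=d['z_map'].astype(float)
    P=np.stack([p[...,0]*z,-p[...,1]*z,-z,np.ones_like(z)],-1)
    w=(P@np.array(d['cam_to_world']).T)[...,:3]; w[z==0]=np.nan
    return w
E
python3 - <<'E'
from h import *
for n in('top','scene'):
    d=cam(n,n+'0.png'); np.save(n+'0.npy',cloud(d))
print(env.get_state())
E
```

```text
{'clock': 0.1, 'joint_pos': array([ 1.08142684e+00,  3.13935597e-01,  4.51096131e-02,  1.30358968e+00,
       -1.77124356e-05,  1.43115587e+00]), 'qvel': array([-3.29993225e-04, -1.68574318e-03,  1.93639339e-03, -1.06141013e-03,
       -1.64626115e-04,  6.17100378e-05]), 'tau': array([ 3.73058865e-03, -4.81725061e+01,  2.99245048e+01,  1.27343897e-02,
       -1.70753051e-04, -5.83610344e-06]), 'tcp_pos': array([0.19684555, 0.5397848 , 0.23049914]), 'orientation': array([-2.42045920e-04,  1.73974653e-01,  9.84749798e-01, -7.72694252e-04]), 'wrist_force': array([-0.41457242, -0.56595366,  0.58083637]), 'ft_torque': array([-0.00067332, -0.01054233, -0.03187508]), 'grip_force': 0.0, 'finger_gap': 0.0854811943335925}
```

View pics/top0.png

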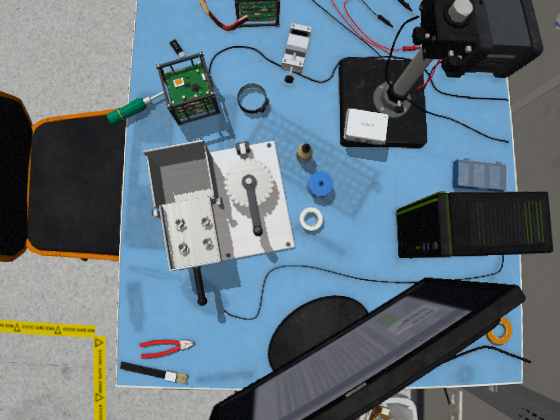

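View pics/scene0.png

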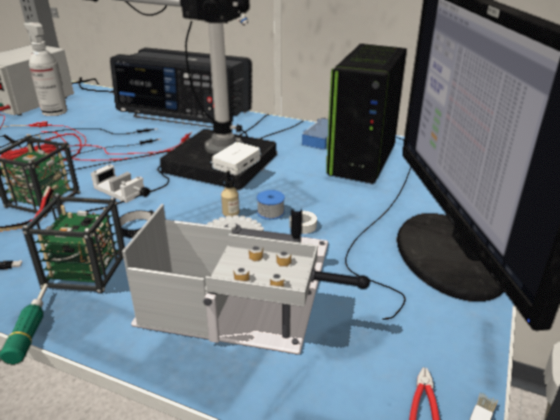

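The top view shows the feeder: handle ball at about (203,300), tray spacers at (180..210,225..250), hopper at (180,175), lever pivot at (250,182), and knob at (258,230). The bottle is at (305,152), the reel at (320,184) and the tape at (311,219).

Run:
```python
from h import *
np.set_printoptions(precision=4,suppress=True)
w=np.load('top0.npy')
for n,(u,v) in dict(ball=(203,300),rod1=(201,290),rod2=(199,275),knob=(258,230),knobc=(257,222),pivot=(250,182),pl1=(258,146),pl2=(290,245),tray=(195,237),hop=(180,170),bottle=(305,152),reel=(320,184),tape=(302,219)).items():
    print(n,w[v,u])
img=cv2.imread('pics/top0.png')
# handle pixels
sub=np.zeros(w.shape[:2],bool); sub[262:312,190:215]=1
m=sub&(w[...,2]>.07)&(w[...,2]<.13)&(img.max(2)<70)
P=w[m]; print('handle',len(P),P.min(0),P.max(0),P.mean(0))
c=P.mean(0);U,S,V=np.linalg.svd(P-c);print(V[0],S)
# plate at z=8mm
m=np.zeros(w.shape[:2],bool); m[130:275,140:305]=1
m&=(w[...,2]>.004)&(w[...,2]<.013)
mm=cv2.morphologyEx(m.astype(np.uint8),cv2.MORPH_OPEN,np.ones((3,3)))>0
r=cv2.minAreaRect((w[mm][:,:2]).astype(np.float32));print('plate',r,cv2.boxPoints(r))
sub[:]=0; sub[160:245,230:285]=1
m=sub&(w[...,2]>.1)&(w[...,2]<.12);P=w[m];print('knob top',len(P),P.mean(0),P.min(0),P.max(0))
m=sub&(w[...,2]>.045)&(w[...,2]<.063)&(img.max(2)<100);P=w[m];print('arm',len(P),P.min(0),P.max(0))
c=P.mean(0);U,S,V=np.linalg.svd(P-c);print(c,V[0])
```

```text
ball [0.446  0.1885 0.1045]
rod1 [0.4652 0.1937 0.0983]
rod2 [0.4949 0.198  0.1004]
knob [0.5892 0.0821 0.0585]
knobc [0.6062 0.0844 0.0576]
pivot [0.691  0.1002 0.0636]
pl1 [0.7856 0.0853 0.0083]
pl2 [0.56   0.0117 0.0123]
tray [0.5714 0.2099 0.0884]
hop [0.7276 0.2619 0.0103]
bottle [ 0.7563 -0.0166  0.0698]
reel [ 0.6985 -0.0561  0.0094]
tape [ 0.6173 -0.0143  0.0201]
handle 278 [0.4358 0.1832 0.0932] [0.5128 0.2126 0.1065] [0.4735 0.1969 0.1007]
[-0.9805 -0.196   0.0151] [0.3748 0.0704 0.0364]
plate ((0.6519185900688171, 0.15571071207523346), (0.25059324502944946, 0.2702573835849762), 11.173361778259277) [[ 0.5028  0.264 ]
 [ 0.5552 -0.0011]
 [ 0.801   0.0474]
 [ 0.7487  0.3126]]
knob top 41 [0.5839 0.0814 0.1098] [0.5754 0.0732 0.1002] [0.5935 0.0912 0.1155]
arm 435 [0.5826 0.0758 0.0474] [0.7072 0.1174 0.0628]
[0.6469 0.094  0.0587] [-0.982  -0.1882 -0.0148]
```

Call:
jog_arm([
  [2, -2.4, 0],
  [6, -7.3, -1],
  [10, -12.2, -2],
  [14, -17.1, -3],
  [18, -22, -4],
  [22.5, -27.3, -5],
  [26, -31.6, -6],
  [28.2, -34.2, -6],
], gripper=[1, 1, 1, 1, 1, 1, 1, 1], twist=[2, 7, 12, 17, 22, 27, 30, 31.2], squeeze=25)

```text
clock: 1.1
tcp_pos: [0.4798, 0.1957, 0.1702]
orientation: [-0.001, -0.097, 0.995, -0.0]
wrist_force: [-0.3, 0.8, 0.5]
finger_gap: 0.0852
grip_force: 0.0
```

Run:
```python
from h import *
np.set_printoptions(precision=4,suppress=True)
s=env.get_state();print(s['clock'],s['tcp_pos'],s['orientation'],s['joint_pos'])
d=cam('wrist','w1.png');w=cloud(d);np.save('w1.npy',w)
t=np.radians(11.17);fx=np.array([np.cos(t),np.sin(t)]);fy=np.array([-fx[1],fx[0]])
img=d['image']
# handle
m=(img.max(2)<75)&(w[...,2]>.08)&(w[...,2]<.112)&(np.hypot(w[...,0]-.475,w[...,1]-.197)<.06)
P=w[m];print(len(P));q=np.c_[(P[:,:2]-[.6343,.1675])@np.c_[fx,fy],P[:,2]]
print('feeder coords',q.min(0),q.max(0),np.median(q,0))
for a in np.arange(-.20,-.1,.01):
    k=q[(q[:,0]>a)&(q[:,0]<a+.01)]
    if len(k): print(round(a,3),len(k),k[:,1].min(),k[:,1].max(),k[:,2].max())
```

```text
1.1 [0.4798 0.1957 0.1702] [-0.0009 -0.0966  0.9953 -0.0002] [ 0.2324  0.2324 -0.2146  1.1255 -0.0001  0.0388]
4739
feeder coords [-0.1909  0.0145  0.0811] [-0.1101  0.1052  0.1065] [-0.1314  0.0615  0.0999]
-0.2 19 0.058486233637491836 0.06541486676893653 0.0985072811170854
-0.19 552 0.051993824996892805 0.07143638766293081 0.10648908801955656
-0.18 427 0.052579630708500545 0.07151577779817464 0.10464021587497435
-0.17 378 0.05487771602668525 0.06873143256213289 0.1024456407984003
-0.16 353 0.05543224500808497 0.06880797640276624 0.10253072771408042
-0.15 349 0.05538297275950378 0.06828926150749132 0.10214567030330352
-0.14 336 0.05534868679791185 0.06843602095501977 0.10277609299207399
-0.13 312 0.05530366667454613 0.06850820056165811 0.10353713901648134
-0.12 2013 0.014487287093048851 0.10523084997136131 0.10626236485059529
```

View pics/w1.png

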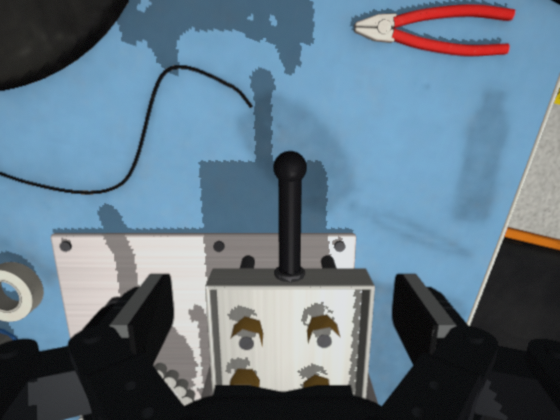

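The wrist view shows the handle clear and centred: ball at (290,165), rod down to (290,272). The code places the grasp point at (0.478, 0.200, 0.0945). I'll descend and close.

Call:
jog_arm([
  [-0.1, 0.2, -1],
  [-0.1, 0.2, -4],
  [-0.1, 0.2, -7.5],
  [-0.1, 0.2, -9.5],
  [-0.1, 0.2, -9.5],
  [-0.1, 0.2, -9.5],
  [-0.1, 0.2, -9.5],
  [-0.1, 0.2, -9.5],
], gripper=[1, 1, 1, 1, 0.1, 0, 0, 0], twist=[0, 0, 0, 0, 0, 0, 0, 0], squeeze=25)

```text
clock: 2.15
tcp_pos: [0.4788, 0.2, 0.0772]
orientation: [0.001, -0.097, 0.995, -0.0]
wrist_force: [0.0, -7.9, 4.9]
finger_gap: 0.0124
grip_force: 28.1
```

Call:
jog_arm([
  [0, 0, 0],
  [0.1, 0, 0.8],
  [0.16, 0.03, 1.6],
  [0.3, 0.06, 2.4],
  [0.47, 0.09, 3.2],
  [0.7, 0.14, 4.0],
  [0.95, 0.19, 4.8],
  [1.25, 0.25, 5.5],
], gripper=[0, 0, 0, 0, 0, 0, 0, 0], twist=[0, 0, 0, 0, 0, 0, 0, 0])

```text
clock: 3.15
tcp_pos: [0.4904, 0.2022, 0.1316]
orientation: [-0.0, -0.097, 0.995, -0.0]
wrist_force: [3.1, -4.7, -4.6]
finger_gap: 0.0128
grip_force: 24.7
```

Run:
```python
from h import *
cam('scene','s1.png')
s=env.get_state();print(s['tcp_pos'],s['wrist_force'],s['ft_torque'],s['finger_gap'],s['grip_force'])
```

```text
[0.49072563 0.20233562 0.13241283] [ 0.48042054 -3.92853641 -3.54576748] [-0.98182557 -0.02557065  0.02507271] 0.012758849572770549 24.81379508972168
```

View pics/s1.png

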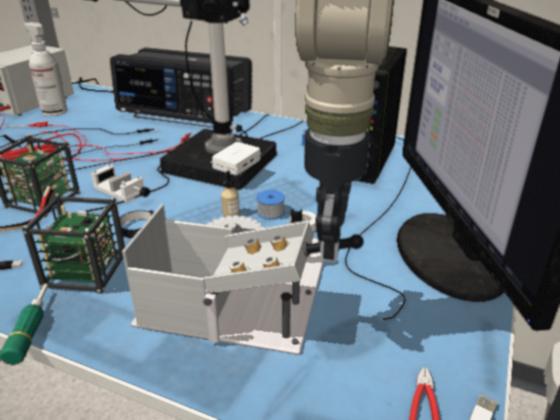

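The gripper holds the handle and the tray is tilted by about 0.35 rad, with the spacers still standing on it. I'll continue the arc.

Call:
jog_arm([
  [0.3, 0.06, 0.8],
  [0.7, 0.13, 1.5],
  [1.1, 0.2, 2.2],
  [1.55, 0.3, 2.9],
  [2.0, 0.4, 3.55],
  [2.5, 0.5, 4.2],
  [3.0, 0.6, 4.8],
  [3.6, 0.7, 5.4],
], gripper=[0, 0, 0, 0, 0, 0, 0, 0], twist=[0, 0, 0, 0, 0, 0, 0, 0])

```text
clock: 4.2
tcp_pos: [0.5262, 0.2093, 0.1851]
orientation: [-0.001, -0.097, 0.995, -0.0]
wrist_force: [3.5, -4.8, -6.2]
finger_gap: 0.0131
grip_force: 26.1
```

Call:
jog_arm([
  [0.55, 0.12, 0.55],
  [1.2, 0.25, 1.1],
  [1.8, 0.37, 1.57],
  [2.5, 0.5, 2.05],
  [3.15, 0.63, 2.45],
  [3.85, 0.77, 2.85],
  [4.6, 0.92, 3.2],
  [5.3, 1.06, 3.5],
], gripper=[0, 0, 0, 0, 0, 0, 0, 0], twist=[0, 0, 0, 0, 0, 0, 0, 0])

```text
clock: 5.2
tcp_pos: [0.5788, 0.2197, 0.2198]
orientation: [-0.002, -0.097, 0.995, -0.0]
wrist_force: [0.1, -5.9, -4.3]
finger_gap: 0.0128
grip_force: 26.9
```

Run:
```python
from h import *
cam('scene','s2.png')
s=env.get_state();print(s['tcp_pos'],s['wrist_force'],s['ft_torque'],s['finger_gap'],s['grip_force'])
```

```text
[0.57979898 0.21988773 0.22013809] [ 0.53847262 -5.49977603 -3.85187169] [-1.0939458   0.20730407 -0.01418794] 0.01275426819470583 26.987672746181488
```

View pics/s2.png

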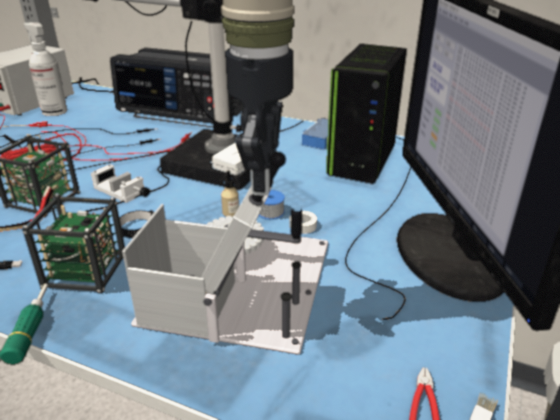

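The tray is now steep, about 1.1 rad. I'll go slightly further, hold, and check the hopper.

Call:
jog_arm([
  [0.4, 0.08, 0.15],
  [0.8, 0.15, 0.27],
  [0.8, 0.15, 0.27],
  [0.8, 0.15, 0.27],
  [0.8, 0.15, 0.27],
  [0.8, 0.15, 0.27],
  [0.8, 0.15, 0.27],
  [0.8, 0.15, 0.27],
], gripper=[0, 0, 0, 0, 0, 0, 0, 0], twist=[0, 0, 0, 0, 0, 0, 0, 0])

```text
clock: 6.25
tcp_pos: [0.5869, 0.2213, 0.2227]
orientation: [-0.001, -0.097, 0.995, -0.0]
wrist_force: [0.2, -5.6, -3.3]
finger_gap: 0.0131
grip_force: 27.0
```

Run:
```python
from h import *
d=cam('top'); i=d['image'][:,:,::-1][100:300,110:330]
cv2.imwrite('pics/t2.png',cv2.resize(i,None,fx=3,fy=3,interpolation=cv2.INTER_CUBIC))
```

```text
(no output)
```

View pics/t2.png

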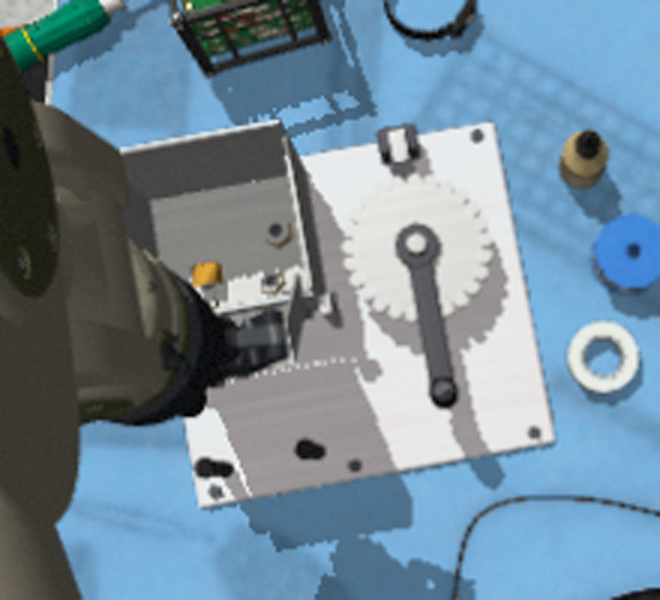

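Run:
```python
from h import *
d=cam('top');w=cloud(d)
for u,v in [(278,230),(205,270),(272,284),(215,294),(250,240),(280,300)]:
    print(u,v,w[100+v//3,110+u//3])
```

```text
278 230 [0.7098469  0.20800422 0.03089972]
205 270 [0.67752239 0.25972757 0.03385227]
272 284 [0.67279642 0.21456109 0.01021155]
215 294 [0.66062653 0.25361888 0.02820128]
250 240 [0.7045447  0.23124488 0.01120438]
280 300 [0.64923906 0.19704194 0.07825598]
```

Four spacers appear to be on the hopper floor (z about 0.03). I'll lower the tray back along the arc.

Call:
jog_arm([
  [-0.7, -0.14, -0.25],
  [-1.5, -0.3, -0.6],
  [-2.95, -0.58, -1.3],
  [-4.3, -0.85, -2.2],
  [-5.55, -1.1, -3.25],
  [-6.7, -1.3, -4.4],
  [-7.75, -1.5, -5.6],
  [-8.65, -1.7, -6.95],
], gripper=[0, 0, 0, 0, 0, 0, 0, 0], twist=[0, 0, 0, 0, 0, 0, 0, 0])

```text
clock: 7.35
tcp_pos: [0.5012, 0.2044, 0.1545]
orientation: [0.001, -0.097, 0.995, -0.0]
wrist_force: [1.7, -5.1, -0.1]
finger_gap: 0.013
grip_force: 24.3
```

Call:
jog_arm([
  [-0.75, -0.15, -1.4],
  [-1.35, -0.27, -2.9],
  [-1.65, -0.32, -3.7],
  [-1.85, -0.36, -4.5],
  [-2.0, -0.4, -5.3],
  [-2.15, -0.42, -6.1],
  [-2.25, -0.44, -6.9],
  [-2.3, -0.45, -7.6],
], gripper=[0, 0, 0, 0, 0, 0, 0, 0], twist=[0, 0, 0, 0, 0, 0, 0, 0])

```text
clock: 8.35
tcp_pos: [0.4783, 0.1999, 0.0794]
orientation: [0.001, -0.097, 0.995, -0.0]
wrist_force: [-11.3, -9.0, 40.6]
finger_gap: 0.013
grip_force: 28.6
```

Call:
jog_arm([
  [0, 0, 0.25],
  [0, 0, 0.25],
  [0, 0, 0.25],
  [0, 0, 0.25],
  [0, 0, 1],
  [0, 0, 3.5],
  [0, 0, 7],
  [0, 0, 9],
], gripper=[0, 0.3, 1, 1, 1, 1, 1, 1], twist=[0, 0, 0, 0, 0, 0, 0, 0])

```text
clock: 9.35
tcp_pos: [0.4788, 0.2007, 0.1698]
orientation: [0.001, -0.097, 0.995, 0.0]
wrist_force: [-0.5, 0.2, -0.4]
finger_gap: 0.0855
grip_force: 0.0
```

Run:
```python
from h import *
np.set_printoptions(precision=4,suppress=True)
s=env.get_state();print(s['tcp_pos'],s['wrist_force'],s['joint_pos'])
d=cam('top');w=cloud(d)
i=d['image'][:,:,::-1][100:300,110:330]
cv2.imwrite('pics/t3.png',cv2.resize(i,None,fx=3,fy=3,interpolation=cv2.INTER_CUBIC))
sub=np.zeros(w.shape[:2],bool); sub[160:245,230:285]=1
m=sub&(w[...,2]>.105)&(w[...,2]<.12);P=w[m];print('knob top',len(P),P.mean(0),P.min(0),P.max(0))
```

```text
[0.4788 0.2007 0.1698] [-0.4817  0.2269 -0.4208] [ 0.2419  0.2311 -0.2173  1.12    0.0004  0.047 ]
knob top 37 [0.5839 0.0814 0.1104] [0.5755 0.0732 0.1064] [0.5933 0.0912 0.115 ]
```

View pics/t3.png

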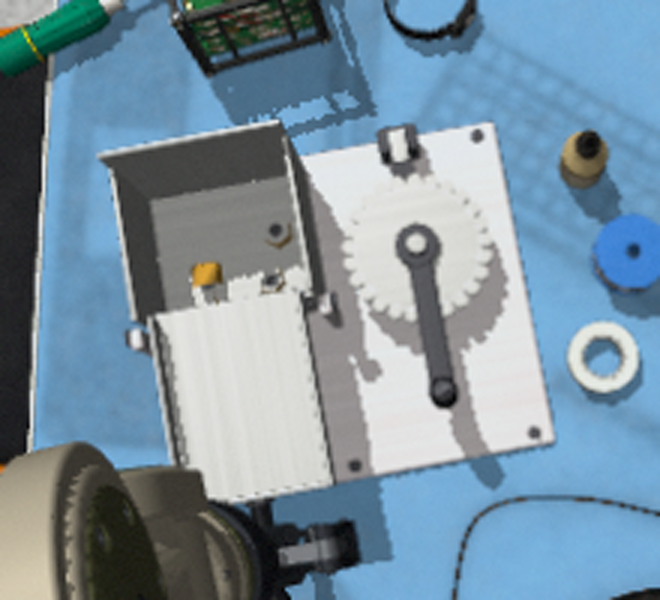

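The tray is empty and level on its rest. The spacers are in the hopper, with the fourth hidden behind its front wall. Before going to the knob I'll check the monitor's clearance.

Call:
jog_arm([
  [1, -1.2, 0.2],
  [3.5, -4, 0.2],
  [6.5, -7.4, 0.2],
  [9, -10.2, 0.1],
  [10.5, -11.9, 0],
  [10.5, -11.9, 0],
  [10.5, -11.9, 0],
  [10.5, -11.9, 0],
], gripper=[1, 1, 1, 1, 1, 1, 1, 1], twist=[0, 0, 0, 0, 0, 0, 0, 0])

```text
clock: 10.4
tcp_pos: [0.5823, 0.0823, 0.1675]
orientation: [-0.0, -0.098, 0.995, 0.0]
wrist_force: [0.4, -0.6, 0.5]
finger_gap: 0.0856
grip_force: 0.0
```

Run:
```python
from h import *
np.set_printoptions(precision=4,suppress=True)
s=env.get_state();print(s['tcp_pos'],s['orientation'],s['joint_pos'])
w=np.load('top0.npy').reshape(-1,3)
m=(w[:,2]>.12)&(w[:,0]<.8)&(abs(w[:,1])<.35)&(w[:,1]<.1); P=w[m]
for a in np.arange(.0,.8,.1):
    k=P[(P[:,0]>a)&(P[:,0]<=a+.1)]
    if len(k): print(a,k.max(0),len(k))
d=cam('wrist','w4.png');w=cloud(d)
m=(w[...,2]>.1095)&(w[...,2]<.118)&(np.hypot(w[...,0]-.584,w[...,1]-.081)<.03)
P=w[m];print(len(P),P.mean(0),P.min(0),P.max(0))
m=(w[...,2]>.064)&(w[...,2]<.118)&(np.hypot(w[...,0]-.584,w[...,1]-.081)<.03)
P=w[m];print(len(P),P.min(0),P.max(0))
```

```text
[0.5823 0.0823 0.1675] [-0.0003 -0.0979  0.9952  0.0002] [ 0.0037  0.3635 -0.0398  1.1681  0.0003 -0.1924]
0.2 [0.3    0.0999 0.3352] 1013
0.30000000000000004 [0.4    0.0497 0.4139] 9182
0.4 [ 0.4928 -0.1149  0.4139] 8200
0.5 [ 0.6    -0.2257  0.2548] 3507
0.6000000000000001 [ 0.6471 -0.2245  0.2539] 2268
269 [0.5835 0.0827 0.1114] [0.5771 0.0746 0.1095] [0.5953 0.0924 0.1145]
940 [0.5762 0.0737 0.0662] [0.5956 0.0933 0.1145]
```

View pics/w4.png

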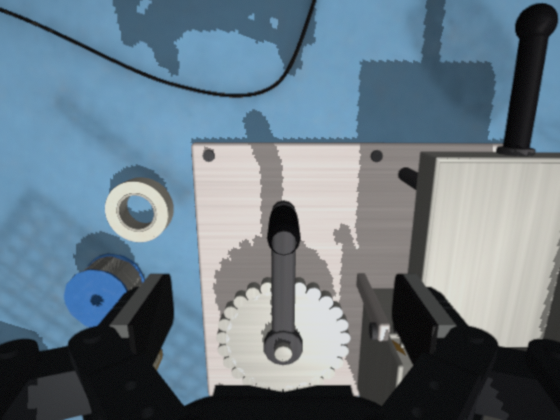

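Run:
```python
from h import *
np.set_printoptions(precision=3,suppress=True)
d=cam('top','t5.png');w=cloud(d);w0=np.load('top0.npy')
ch=(abs(w[...,2]-w0[...,2])>.03)&(w[...,2]>.12)
P=w[ch];M=w0[(w0[...,2]>.2)&(w0[...,0]<.6)]
for a in np.arange(.1,.75,.05):
    k=P[(P[:,0]>a)&(P[:,0]<=a+.05)]; q=M[(M[:,0]>a)&(M[:,0]<=a+.05)]
    print(round(a,2),len(k),(k[:,1].min(),k[:,1].max(),k[:,2].min(),k[:,2].max()) if len(k) else '', 'mon ymax,zmax',(q[:,1].max(),q[:,2].max()) if len(q) else '')
d=cam('scene','s5.png')
```

```text
0.1 0  mon ymax,zmax 
0.15 0  mon ymax,zmax 
0.2 0  mon ymax,zmax (np.float64(0.13160700413903836), np.float64(0.2083716534268234))
0.25 0  mon ymax,zmax (np.float64(0.12972759084528554), np.float64(0.335180952300439))
0.3 0  mon ymax,zmax (np.float64(0.04969814706355518), np.float64(0.4139307059602104))
0.35 0  mon ymax,zmax (np.float64(-0.03101392027528284), np.float64(0.413560048076536))
0.4 5974 (np.float64(0.0260436106405895), np.float64(0.13393829479990998), np.float64(0.657428133854086), np.float64(0.6969243738270197)) mon ymax,zmax (np.float64(-0.11493406789969189), np.float64(0.4139149864570447))
0.45 12426 (np.float64(0.028112488808905274), np.float64(0.1318329689750325), np.float64(0.6413237264899414), np.float64(0.6921881005581272)) mon ymax,zmax (np.float64(-0.19697673829612355), np.float64(0.41361123194055815))
0.5 9993 (np.float64(0.03601716642534902), np.float64(0.12605319597554973), np.float64(0.6417021241893189), np.float64(0.6763424603627997)) mon ymax,zmax (np.float64(-0.22610036795949978), np.float64(0.25251734852701146))
0.55 9058 (np.float64(0.03209947639694811), np.float64(0.1303416702281009), np.float64(0.6251504993665178), np.float64(0.6643481546943638)) mon ymax,zmax (np.float64(-0.22565325219772575), np.float64(0.2548080907418009))
0.6 2688 (np.float64(0.032312582159646004), np.float64(0.1297330217384754), np.float64(0.6086428192934872), np.float64(0.6533124371278803)) mon ymax,zmax 
0.65 0  mon ymax,zmax 
0.7 0  mon ymax,zmax
```

View pics/t5.png

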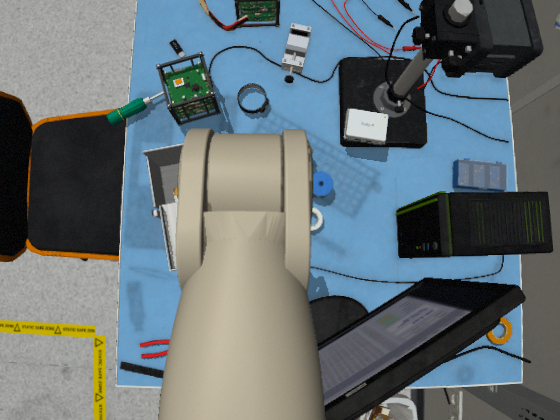

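The forearm passes at z of about 0.65, well above the monitor (top at 0.41). I'll descend onto the knob and grip it.

Call:
jog_arm([
  [0.25, 0.05, -1],
  [0.25, 0.05, -4],
  [0.25, 0.05, -7.5],
  [0.25, 0.05, -9.7],
  [0.25, 0.05, -9.7],
  [0.25, 0.05, -9.7],
  [0.25, 0.05, -9.7],
  [0.25, 0.05, -9.7],
], gripper=[1, 1, 1, 1, 0.4, 0, 0, 0], twist=[0, 0, 0, 0, 0, 0, 0, 0], squeeze=40)

```text
clock: 11.55
tcp_pos: [0.5863, 0.0828, 0.0719]
orientation: [0.001, -0.097, 0.995, 0.001]
wrist_force: [-1.1, 4.1, 2.7]
finger_gap: 0.0189
grip_force: 38.9
```

Run:
```python
from h import *
np.set_printoptions(precision=4,suppress=True)
s=env.get_state();print(s['tcp_pos'],s['orientation'],s['joint_pos'],s['wrist_force'],s['finger_gap'],s['grip_force'])
# refine pivot: arm axis & wheel from top0
w=np.load('top0.npy'); img=cv2.imread('pics/top0.png')
sub=np.zeros(w.shape[:2],bool); sub[150:225,215:285]=1
m=sub&(w[...,2]>.03)&(w[...,2]<.05);P=w[m];print('wheel',len(P),np.percentile(P,[1,50,99],axis=0))
r=cv2.minEnclosingCircle(P[:,:2].astype(np.float32));print(r)
```

```text
[0.5863 0.0828 0.0719] [ 0.0011 -0.0974  0.9952  0.0011] [ 0.0036  0.436  -0.1782  0.9546  0.0023 -0.1916] [-1.1047  4.1162  2.7178] 0.018933534931108813 38.866490721702576
wheel 701 [[0.6401 0.0511 0.0334]
 [0.6977 0.1099 0.0489]
 [0.766  0.1762 0.05  ]]
((0.6971616744995117, 0.12088298797607422), 0.07310719788074493)
```

Call:
jog_arm([
  [0.17, -0.67, 0],
  [0.35, -1.33, 0],
  [0.6, -1.97, 0],
  [0.86, -2.6, 0],
  [1.18, -3.2, 0],
  [1.53, -3.8, 0],
  [1.92, -4.36, 0],
  [2.34, -4.91, 0],
], gripper=[0, 0, 0, 0, 0, 0, 0, 0], twist=[3.6, 7.2, 10.7, 14.3, 17.9, 21.5, 25, 28.6])

```text
clock: 12.55
tcp_pos: [0.6099, 0.0337, 0.0719]
orientation: [0.001, -0.341, 0.94, 0.001]
wrist_force: [-1.2, 7.1, 3.1]
finger_gap: 0.019
grip_force: 39.2
```

Run:
```python
from h import *
np.set_printoptions(precision=4,suppress=True)
d=cam('top');s=env.get_state();print(s['tcp_pos'],s['orientation'],s['joint_pos'],s['wrist_force'],s['finger_gap'],s['grip_force'])
```

```text
[0.6102 0.0333 0.0718] [ 0.0015 -0.342   0.9397  0.0007] [-0.078   0.469  -0.1252  0.9745  0.0026 -0.776 ] [-1.205   4.9206  5.5097] 0.01870759916078306 39.30238723754883
```

Call:
jog_arm([
  [0.46, -0.52, 0],
  [0.95, -1.01, 0],
  [1.47, -1.45, 0],
  [2.01, -1.87, 0],
  [2.65, -2.3, 0],
  [3.22, -2.63, 0],
  [3.91, -2.98, 0],
  [3.91, -2.98, 0],
], gripper=[0, 0, 0, 0, 0, 0, 0, 0], twist=[3.6, 7.2, 10.7, 14.3, 18.3, 21.8, 25.8, 25.8])

```text
clock: 13.6
tcp_pos: [0.6489, 0.0041, 0.0718]
orientation: [0.001, -0.541, 0.841, 0.0]
wrist_force: [-1.3, 5.7, 5.9]
finger_gap: 0.0191
grip_force: 39.4
```

Run:
```python
from h import *
np.set_printoptions(precision=4,suppress=True)
d=cam('wrist','w6.png');w=cloud(d);s=env.get_state();print(s['tcp_pos'],s['orientation'],s['joint_pos'],s['wrist_force'],s['finger_gap'],s['grip_force'])
t=np.radians(11.17);fx=np.array([np.cos(t),np.sin(t)]);fy=np.array([-fx[1],fx[0]])
g=(s['tcp_pos'][:2]-[.5863,.0828]);a,b=g@fx,g@fy;print(a,b,np.arctan2(-b,.11-a),np.hypot(b,.11-a))
# arm direction: dark points z~58mm between pivot and knob
p=np.array([.6935,.1045]);img=d['image'];q=w[...,:2]-p
m=(w[...,2]>.053)&(w[...,2]<.062)&(np.hypot(q[...,0],q[...,1])<.095)&(np.hypot(q[...,0],q[...,1])>.02)&(img.max(2)<110)
P=w[m];c=P.mean(0);print(len(P),c)
V=np.linalg.svd(P[:,:2]-c[:2],full_matrices=False)[2][0];V*=-np.sign(V[0]);print(V,np.arctan2(-V@fy,-V@fx))
```

```text
[0.6487 0.0041 0.0718] [ 0.0013 -0.5412  0.8409  0.0004] [-0.1183  0.536  -0.0135  1.0198  0.0022 -1.262 ] [-1.6583  3.7955  5.483 ] 0.019313183867946546 39.395835399627686
0.04597605408549019 -0.08925526283903684 0.9485452623049345 0.10984337756519338
2293 [0.6691 0.0494 0.0578]
[-0.4001 -0.9165] 0.9641969123686348
```

View pics/w6.png

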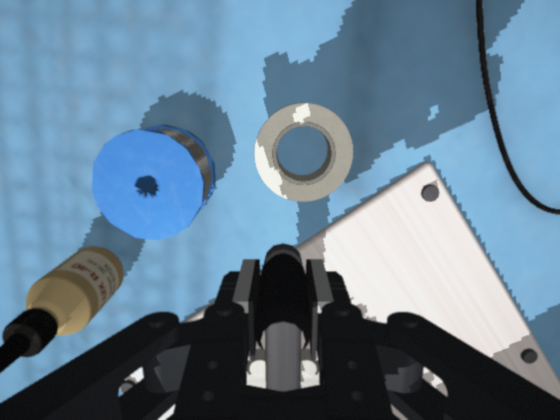

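The gripper still holds the knob and the lever reads 0.95–0.96 rad, past the fourth crest. I'll creep to about 1.0.

Call:
jog_arm([
  [0.15, -0.06, 0],
  [0.28, -0.12, 0],
  [0.42, -0.18, 0],
  [0.42, -0.18, 0],
  [0.42, -0.18, 0],
  [0.42, -0.18, 0],
  [0.42, -0.18, 0],
  [0.42, -0.18, 0],
], gripper=[0, 0, 0, 0, 0, 0, 0, 0], twist=[0.8, 1.6, 2.4, 2.4, 2.4, 2.4, 2.4, 2.4])

```text
clock: 14.65
tcp_pos: [0.6527, 0.0024, 0.0718]
orientation: [0.001, -0.559, 0.829, 0.0]
wrist_force: [-0.6, 5.7, 4.8]
finger_gap: 0.0189
grip_force: 39.3
```

Run:
```python
from h import *
np.set_printoptions(precision=4,suppress=True)
t=np.radians(11.17);fx=np.array([np.cos(t),np.sin(t)]);fy=np.array([-fx[1],fx[0]])
p=np.array([.6935,.1045])
def fit(w,img):
    q=w[...,:2]-p
    m=(w[...,2]>.053)&(w[...,2]<.062)&(np.hypot(q[...,0],q[...,1])<.095)&(np.hypot(q[...,0],q[...,1])>.02)&(img.max(2)<110)
    P=w[m];c=P.mean(0)
    V=np.linalg.svd(P[:,:2]-c[:2],full_matrices=False)[2][0];V*=-np.sign(V[0]);return len(P),np.arctan2(-V@fy,-V@fx)
d=cam('wrist');print(fit(cloud(d),d['image']))
print('rest, w4: top0', fit(np.load('top0.npy'),cv2.imread('pics/top0.png')))
s=env.get_state();print(s['tcp_pos'],s['wrist_force'],s['finger_gap'],s['grip_force'])
g=(s['tcp_pos'][:2]-[.5863,.0828]);a,b=g@fx,g@fy;print(np.arctan2(-b,.11-a))
```

```text
(2286, np.float64(0.9939047947329432))
rest, w4: top0 (299, np.float64(0.38907911446873883))
[0.6528 0.0024 0.0719] [-1.0009  5.2187  3.814 ] 0.018702513588246112 39.277299642562866
0.9893140326956832
```

```bash
python3 -c "
from workcell import env
print(env.hand_in())"
```

```text
the job is handed in; nothing more can be done
None
```

The job is handed in: the tray was emptied and set back level on its rest, and the gripper holds the lever at about 0.99 rad, four clicks and just short of the fourth notch at 1.005; three spacers were clearly visible in the hopper, but the fourth was only inferred from depth readings and the empty tray.

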